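Open the battery compartment of the pill organiser

ROBOT

A 6-joint arm with a two-finger parallel gripper is mounted at the origin on the work surface. World frame = base frame: x ahead of the robot, y to its left, z up, the work surface at z = 0. Lengths are in mm, angles in rad, forces in N, time in s.
With the tool pointing down it reaches from about 400 to 925 mm from the base axis. Payload 12.5 kg.
Tool frame: the origin (TCP) lies at the very end of the fingers, on their centre line; the grasp point (between the pads) lies 19 mm behind it; z points along the fingers, y is the line along which they close (so a half turn about z gives the same grasp; the last joint's range is limited). The gripper opens to 95 mm and grips with 3 to 60 N. Pads are 20 mm wide; open, the fingers measure 119 mm over their backs; the gripper's body (75 mm by 180 mm) begins 59 mm behind the grasp point.
Start: joints at [-1.362, 0.491, 1.559, -0, 1.092, -0.106], TCP at [193.54, -594.297, 214.661] pointing down, gripper open.
Joint ranges: [-3.1, 3.1], [-0.84, 2.19], [0.05, 2.79], [-1.13, 4.28], [0.06, 2.93], [-2.69, 2.69]. Speed limits (rad/s): [2.22, 2.22, 2.79, 3.14, 3.14, 3.14].

INTERFACE

Orientations are given as [roll, pitch, yaw] about the fixed x, y, z axes, in that order (R = Rz(yaw) Ry(pitch) Rx(roll)).
In Python, from cell import * gives the robot as it stands.
- The arm moves only by the tool jog_arm, never from a script. Its argument "targets" is a list of rows, each an object with "turn": the turn, a rotation vector about the world's x, y, z in degrees, a list of three; "slide": the shift along the world's x, y, z in mm, a list of three; "claw": the opening in per cent of the stroke, from 0 (shut) to 100 (fully open). In form: [{"turn": [wx, wy, wz], "slide": [x, y, z], "claw": claw}, ...]. A call has 1 to 5 rows; each row shifts and turns the commanded pose from where the row before left it; what a row does not reach is not made up. A row lasts 1/8 s, in which the tool goes at most 62.5 mm and 10.7 degrees, less where a joint would pass 70% of its speed; a pose out of reach is approached as far as the arm can. A call with a gripper value outside its range is refused whole. The fingers move at their own pace and stop on an object; the grip force is fixed at half the most. Time passes only in rows, so rows that do not move let the fingers close. It gives the time, the measured TCP pose, the force, the opening and the grip force at its end, in the units of the state.
- state(): the state, without advancing time (a new reading comes with each control period).
- read_camera(name): name is "side" or "top"; returns a dict with "frame" (420x560x3 uint8, blue, green, red), "mtx" (3x3 intrinsics, pixels), "k1" (the pictures are not rectified: a ray, as slopes to the right and down, at radius r is drawn at 1 + k1 r^2 times it, then the intrinsics apply), "R" (3x3) and "t" (3): a world point X has camera coordinates R X + t. Camera axes: x right, y down, z forward; pixel columns grow to the right and rows downward; lengths in mm; the calibration is good to about 2 mm. A picture is of the moment at which its call begins. There is no depth.
- job_done(): hands the job in; it is judged then, once.
Trained networks look in the newest picture that a camera, given by its name, has taken for a name from the list of things; names that differ only in an ending like _2 or _b are one class to them, and where a whole thing is asked for, a point or a joint stands for the part that bears it (a point fixed in the world has none). Each returns a list of dicts, best first, with "conf" (0 to 1); they miss things now and then, are a little off and sometimes report something else, mostly with a low value. They report only what shows in the picture. A call takes as long as a camera call. They do not tell look-alikes from the thing itself.
- look_for(query, camera): "xy" ([column, row] in pixels, amid what is visible of it).
The state is a dict: "t": time; "joints": joint angles; "qvel": joint speeds; "tau": joint torques, N m; "eef_pos": TCP position; "tcp_rot": TCP orientation; "ft_force": force on the tool from outside, world axes, zero at the start; "moment": the same for the moment, N m; "opening": opening from 0.0 (shut) to 1.0 (fully open); "grip_force": force on a finger pad.
Only numpy, scipy, OpenCV 4.12 (cv2) and the standard library are available. Lean on these libraries where they do the work, as an engineer would, in place of code of your own. Each camera call takes 0.05 s, during which the arm holds its last target. There are 200 camera calls.

TASK

The reminder batteries in the grey pill organiser are to be changed: turn the two turn buttons well aside so that neither overlaps the compartment's panel, then lift the freed panel out of its frame by its rib. Lower it onto the middle of the turquoise coaster, rib upwards, and let go of it only once it is resting there, lying flat; leave the buttons turned aside and the other things on the table where they are.

Things in the scene. Friction and masses are not known exactly. Their poses are not given: they have to be found in the camera images.
- organiser: Grey pill organiser, a fixed box 140 (x) x 210 (y) x 45 high; origin at the centre of its underside, z up, y along its length. A row of seven shut flaps, 2 to 3.5 mm proud of the top face, lies along its +x side (18 to 63 mm from the middle); the battery compartment with its panel and two turn buttons is on its -x side.
- frame (a point): Centre of the compartment's opening, level with the organiser's top face (45 mm above the table), organiser's axes. Opening 60 (x) x 94 (y); the panel lies in it with 2 mm play all round, its underside on ledges 6 mm below the top face, its plate flush with the top face. A turn button is pivoted on the top face 61 mm away at the +y end, another at the -y end.
- panel_mid (a point): Centre (half-way up) of the loose compartment panel: a light grey plate 56 (x) x 90 (y) x 6 thick with an upright grip rib in the middle of its upper face, 12 thick (x) x 32 long (y) and 22 high. This point is 14 mm above the panel's underside, inside the rib, whose top is 14 mm above it. Axes as the plate: z up out of the rib. About 60 g, hidden mass varies a little.
- button_left (a joint): Angle of the white turn button at the organiser's +y end: 0 = nose pointing straight at the panel's middle, holding it down; positive = turned counter-clockwise seen from above; range -1.8 to 1.8, light friction (0.03 N m), stays where it is left. It clears the panel from about 1.25 rad on, either way; at 1.57 it lies along the panel's edge.
- pivot_left (a point): Point on the upright axis of the +y turn button, 10.5 mm above the organiser's top face. The button spans 1.5 to 19.5 mm above that face: a wing 12 wide and 5 thick, to 32 mm from the axis, with a 20 mm round foot on the axis; on it an upright thumb ridge 9 thick and 13 high, from 6 mm behind the axis to 30 mm before it, towards the nose.
- nose_left (a point): Point in the nose of the +y turn button, 30 mm from its turning axis, at the height of the pivot point; turns with the button.
- button_right (a joint): Angle of the white turn button at the organiser's -y end: 0 = nose pointing straight at the panel's middle, holding it down; positive = turned counter-clockwise seen from above; range -1.8 to 1.8, light friction (0.03 N m), stays where it is left. It clears the panel from about 1.25 rad on, either way; at 1.57 it lies along the panel's edge.
- pivot_right (a point): Point on the upright axis of the -y turn button, 10.5 mm above the organiser's top face. The button spans 1.5 to 19.5 mm above that face: a wing 12 wide and 5 thick, to 32 mm from the axis, with a 20 mm round foot on the axis; on it an upright thumb ridge 9 thick and 13 high, from 6 mm behind the axis to 30 mm before it, towards the nose.
- nose_right (a point): Point in the nose of the -y turn button, 30 mm from its turning axis, at the height of the pivot point; turns with the button.
- coaster_top (a point): Centre of the upper face of the turquoise round coaster, 110 across, 5 thick, lying fixed and level on the table.
- charger_mid (a point): Bystander: white hearing aid charger, a rounded box 60 x 85 x 26 with two grey hearing aids lying in it (mm). This point is its centre. Loose, to be left alone.
- clipper_mid (a point): Bystander: steel nail clipper, 58 x 13 x 10, lying flat (mm). This point is its centre. Loose, to be left alone.
- rack_mid (a point): Bystander: small transparent stand with button-cell batteries, 34 x 40 x 60 high (mm). This point is its centre. Loose, to be left alone.
- glass_mid (a point): Bystander: drinking glass, 68 across, 100 high (mm). This point is its centre. Loose, to be left alone.
- pills_mid (a point): Bystander: amber jar, 44 across, 75 high (mm). This point is its centre. Loose, to be left alone.
- spectacle_case_mid (a point): Bystander: blue spectacle case, 155 x 58 x 36 (mm). This point is its centre. Loose, to be left alone.
There are look-alikes about, which are no part of the job. Of the things that look like the part that bears coaster_top, take the one that is farthest from the robot's base at the start.

How it is judged:
By the outcome, as a careful person would: the job done as asked, in the order asked, and still so for the second after the job is handed in, with the robot touching nothing.
It also fails if it takes over 62 s, if anything falls off the work surface, if the arm or the gripper's body presses on something with over 40 N, if the wrist force passes 120 N, or if a joint passes its speed limit or range.

## Working session

There is one attempt and no reset: what is moved stays moved. The work goes in short steps, Python scripts to look and compute and a tool call to move; the robot and the scene stay as the last step left them, time stands still between calls to the robot, and variables do not carry over. Pictures are saved under pics/ and viewed, at most 10 in all, crops included, and the job is handed in when it is done.

Besides the shell and the picture viewer there is one more tool, called after "Call:" as name([rows], argument=value, ...), one row to a line, values as JSON. jog_arm: Moves the arm, as the interface text tells. Its arguments: {"type":"object","properties":{"targets":{"type":"array","items":{"type":"object","properties":{"turn":{"type":"array","items":{"type":"number"}},"slide":{"type":"array","items":{"type":"number"}},"claw":{"type":"number"}}}}},"required":["targets"]}

```bash
mkdir -p pics
cat > h.py <<'E'
from cell import *
import numpy as np, cv2
def und(c,px):
    K=np.array(c["mtx"],float); p=np.array([[px]],float)
    return cv2.undistortPoints(p,K,np.array([c["k1"],0,0,0],float))[0,0]
def ray(c,px):
    R=np.array(c["R"]);t=np.array(c["t"]);x,y=und(c,px)
    return -R.T@t, R.T@np.array([x,y,1.])
def at_z(c,px,z):
    o,d=ray(c,px); return o+d*(z-o[2])/d[2]
def tri(c1,p1,c2,p2):
    o1,d1=ray(c1,p1);o2,d2=ray(c2,p2)
    s=np.linalg.lstsq(np.c_[d1,-d2],o2-o1,rcond=None)[0]
    a=o1+d1*s[0];b=o2+d2*s[1]; return (a+b)/2,np.linalg.norm(a-b)
def proj(c,X):
    R=np.array(c["R"]);t=np.array(c["t"])
    return cv2.projectPoints(np.array(X,float).reshape(-1,1,3),cv2.Rodrigues(R)[0],t.astype(float),np.array(c["mtx"],float),np.array([c["k1"],0,0,0],float))[0][:,0]
E
python3 - <<'E'
from h import *
for n in("side","top"):
    c=read_camera(n); cv2.imwrite(f"pics/{n}0.png",c["frame"]); print(n,"cam",-np.array(c["R"]).T@np.array(c["t"]))
    for q,z in (("organiser",45),("panel_mid",59),("pivot_left",55),("nose_left",55),("nose_right",55),("coaster_top",5)):
        for d in look_for(q,n)[:4]: print(q,np.round(d["xy"]),round(d["conf"],2),at_z(c,d["xy"],z).round())
print(state())
E
```

```text
side cam [-57.95434597 998.1853106  765.10694969]
organiser [271. 186.] 0.84 [ 574. -128.   45.]
panel_mid [283. 179.] 0.78 [ 549. -157.   59.]
pivot_left [270. 187.] 0.57 [ 565. -108.   55.]
pivot_left [290. 150.] 0.56 [ 623. -354.   55.]
nose_left [271. 182.] 0.46 [ 576. -134.   55.]
nose_right [289. 170.] 0.58 [ 563. -225.   55.]
coaster_top [324. 308.] 0.82 [244. 242.   5.]
coaster_top [316. 232.] 0.8 [381. -20.   5.]
coaster_top [201. 261.] 0.74 [585. 219.   5.]
coaster_top [268. 280.] 0.62 [401. 211.   5.]
top cam [ 382.11449407  -22.16421861 1187.38814108]
organiser [356. 165.] 0.64 [ 591. -190.   45.]
panel_mid [347. 175.] 0.56 [ 563. -166.   59.]
nose_right [117. 140.] 0.7 [648. 436.  55.]
nose_right [370. 178.] 0.45 [ 555. -224.   55.]
coaster_top [193. 295.] 0.82 [245. 235.   5.]
coaster_top [205. 165.] 0.75 [593. 213.   5.]
coaster_top [295. 242.] 0.7 [389. -32.   5.]
coaster_top [208. 234.] 0.65 [408. 201.   5.]
{'t': 0.7, 'joints': array([-1.36159835e+00,  4.90876639e-01,  1.55889950e+00,  3.70176280e-05,
        1.09171702e+00, -1.05582374e-01]), 'qvel': array([-5.08618438e-05,  7.72041276e-04,  5.70072762e-04,  1.66709002e-03,
       -1.93984078e-03,  4.61189757e-04]), 'tau': array([-6.98338154e-04, -6.12336302e+01, -2.58401227e+01,  6.94137323e-02,
        4.45728691e-02, -7.09866459e-07]), 'eef_pos': array([ 193.54822533, -594.29040307,  214.67563365]), 'tcp_rot': array([ 3.14149026e+00, -2.21842767e-05,  3.14763291e-01]), 'ft_force': array([0.1798858 , 0.2783409 , 0.57873676]), 'moment': array([-0.0102414 , -0.03564297,  0.02056147]), 'grip_force': 0.0, 'opening': 0.9984476458851053}
```

View pics/top0.png

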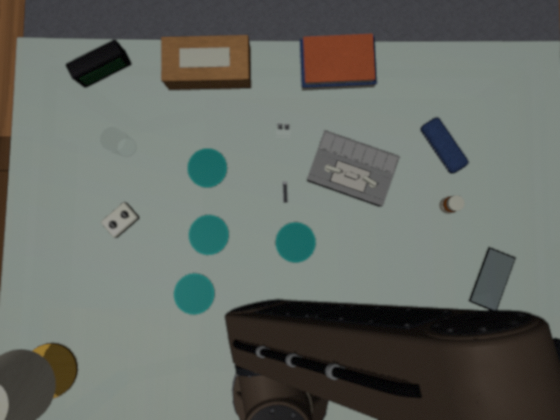

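View pics/side0.png

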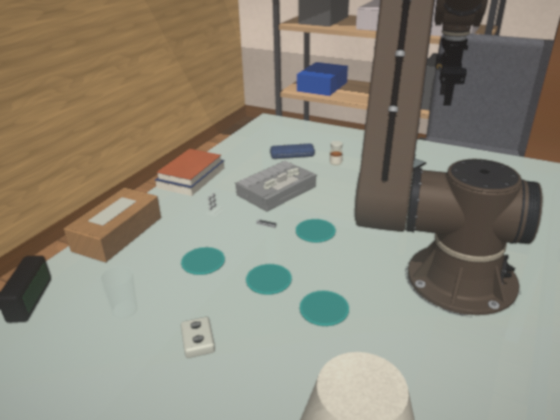

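Run:
```python
import cv2
t=cv2.imread("pics/top0.png")[110:240,290:430]; cv2.imwrite("pics/tc.png",cv2.resize(t,None,fx=4.6,fy=4.6,interpolation=cv2.INTER_CUBIC)[:600])
t=cv2.imread("pics/side0.png")[130:230,200:340]; cv2.imwrite("pics/sc.png",cv2.resize(t,None,fx=5,fy=5,interpolation=cv2.INTER_CUBIC))
```

```text
(no output)
```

View pics/tc.png

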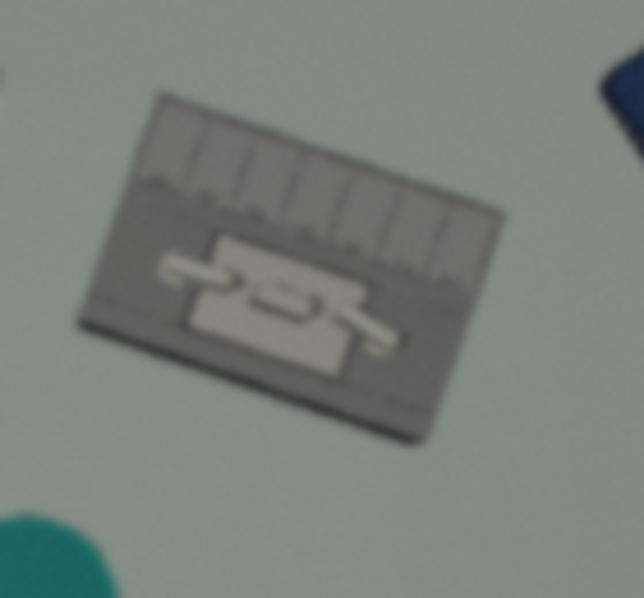

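View pics/sc.png

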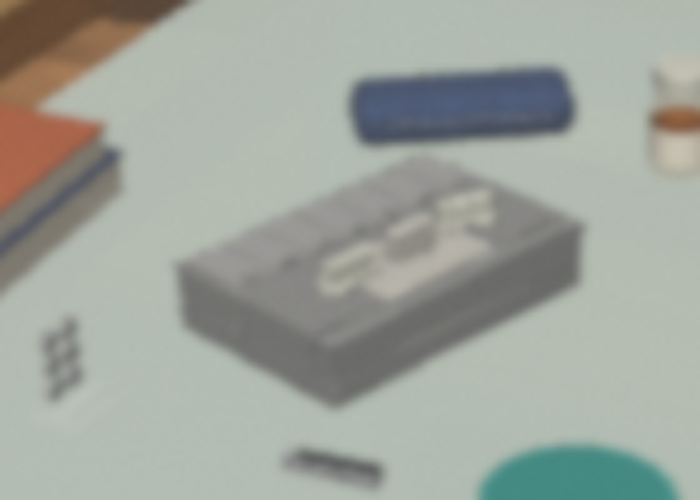

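The top view shows the organiser at about (355,168): panel at crop (283,305), noses at crop (235,283) and (340,312). The candidates for the coaster at top pixels are (208,168), (208,234), (295,242) and (194,294). The farthest from the base is (208,168), at about 630 mm (side pixel 203,261). Both buttons are near 0, turned slightly towards +x (the flap side). Next I fit the poses.

Run:
```python
from h import *
from scipy.optimize import least_squares as ls
T=read_camera("top");S=read_camera("side")
C=np.array([[70,105],[70,-105],[-70,-105],[-70,105]])
tp=np.array([[160,95],[503,213],[425,432],[83,316]])/4.6+[290,110]
sp=np.array([[178,265],[422,155],[582,228],[335,348]])/5+[200,130]
def W(p,l,z): 
    c,s=np.cos(p[2]),np.sin(p[2]); l=np.atleast_2d(l); return np.c_[l@np.array([[c,s],[-s,c]])+p[:2],np.full(len(l),z)]
f=lambda p,cs:np.concatenate([(proj(c,W(p,C,45))-q).ravel() for c,q in cs])
for cs in ([(T,tp)],[(S,sp)],[(T,tp),(S,sp)]):
    r=ls(f,[580,-160,-.3],args=(cs,)); print(r.x.round(3),np.abs(r.fun).max().round(2))
p=r.x; c,s=np.cos(p[2]),np.sin(p[2])
def loc(c_,px,z): 
    d=at_z(c_,px,z)[:2]-p[:2]; return (np.array([[c,s],[-s,c]])@d).round(1)
for n,px,z in (("panel TL",(215,237),45),("TR",(367,285),45),("BR",(340,375),45),("BL",(190,325),45),("Lbut outer",(165,268),64),("Lnose",(240,280),60),("Rouer",(393,345),64),("Rnose",(335,310),60),("rib",(284,298),67)):
    print(n,loc(T,np.array(px)/4.6+[290,110],z))
# coaster by colour
for c_,g in ((T,(208,168)),(S,(203,261))):
    hsv=cv2.cvtColor(c_["frame"],cv2.COLOR_BGR2HSV); m=cv2.inRange(hsv,(80,100,40),(100,255,255))
    n,l,st,ce=cv2.connectedComponentsWithStats(m); i=l[g[1],g[0]]
    ct=cv2.findContours((l==i).astype(np.uint8),0,1)[0][0][:,0]
    P=np.array([at_z(c_,q,5) for q in ct])[:,:2].astype(np.float32); print("coaster",cv2.minEnclosingCircle(P),np.linalg.norm(P.mean(0)))
```

```text
[ 5.85205e+02 -1.84145e+02 -3.27000e-01] 1.7
[ 5.78410e+02 -1.73021e+02 -3.22000e-01] 1.05
[ 5.84022e+02 -1.82587e+02 -3.26000e-01] 2.67
panel TL [ 1.6 45.1]
TR [  3.8 -45.2]
BR [-50.1 -47.2]
BL [-51.   42.1]
Lbut outer [-28.4  66.5]
Lnose [-20.2  24.5]
Rouer [-27.6 -67.4]
Rnose [-18.8 -31.1]
rib [-23.1  -1.5]
coaster ((587.1932983398438, 208.86228942871094), 53.20145797729492) 622.998
coaster ((584.47607421875, 214.44781494140625), 52.46947479248047) 622.1989
```

Call:
jog_arm([
  {"turn": [0, 0, 5], "slide": [24, 31, 0], "claw": 0},
  {"turn": [0, 0, 5], "slide": [24, 31, 0], "claw": 0},
  {"turn": [0, 0, 5], "slide": [24, 31, 0], "claw": 0},
  {"turn": [0, 0, 5], "slide": [24, 31, 0], "claw": 0},
  {"turn": [0, 0, 5], "slide": [24, 31, 0], "claw": 0},
])

```text
t: 1.42
eef_pos: [314.2, -438.3, 214.8]
tcp_rot: [3.141, 0.0, 0.754]
ft_force: [-0.1, -1.0, -0.1]
opening: 0.528
grip_force: 0.0
```

Call:
jog_arm([
  {"turn": [0, 0, 5], "slide": [24, 31, 0], "claw": 0},
  {"turn": [0, 0, 5], "slide": [24, 31, 0], "claw": 0},
  {"turn": [0, 0, 5], "slide": [24, 31, 0], "claw": 0},
  {"turn": [0, 0, 5], "slide": [24, 31, 0], "claw": 0},
  {"turn": [0, 0, 5], "slide": [24, 31, 0], "claw": 0},
])

```text
t: 2.05
eef_pos: [434.3, -283.3, 214.8]
tcp_rot: [3.141, 0.0, 1.19]
ft_force: [-0.3, 0.0, -0.5]
opening: 0.025
grip_force: 0.0
```

Call:
jog_arm([
  {"turn": [0, 0, 3.2], "slide": [24, 31, -20], "claw": 0},
  {"turn": [0, 0, 0], "slide": [24, 31, -20], "claw": 0},
  {"turn": [0, 0, 0], "slide": [24, 31, -20], "claw": 0},
  {"turn": [0, 0, 0], "slide": [24, 31, -20], "claw": 0},
  {"turn": [0, 0, 0], "slide": [22, 30, -20], "claw": 0},
])

```text
t: 2.68
eef_pos: [552.4, -129.2, 114.1]
tcp_rot: [3.141, 0.0, 1.243]
ft_force: [0.5, -0.5, -0.1]
opening: 0.006
grip_force: 0.0
```

Run:
```python
from h import *
s=state();print(s["t"],s["eef_pos"],s["tcp_rot"],s["joints"],s["opening"])
S=read_camera("side");T=read_camera("top")
e=s["eef_pos"]; print(proj(S,e),proj(T,e))
a=proj(S,e)[0].astype(int)
t=S["frame"][110:230,200:360]; cv2.imwrite("pics/s1.png",cv2.resize(t,None,fx=5,fy=5,interpolation=cv2.INTER_CUBIC))
```

```text
2.675 [ 552.41726799 -129.19776587  114.13446465] [3.14101701e+00 1.19094705e-05 1.24341079e+00] [-3.46169188e-01  5.31803893e-01  1.80675175e+00 -1.52327690e-06
  8.02461246e-01 -1.87825991e-02] 0.006200636303341173
[[276.69079947 166.17252007]] [[335.05503442 175.29251635]]
```

View pics/s1.png

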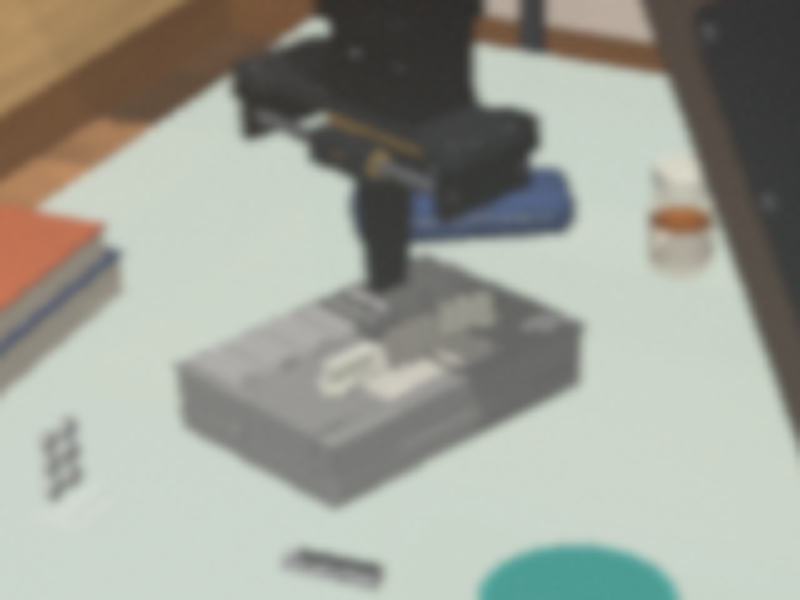

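The side view shows the closed fingertip at about (277,167), while its projection is (276.7,166.2), so the side camera sits about 1 px off. With that corrected, both cameras agree to a few mm. The finger hovers on the -x side of the left button, so I go down next.

Call:
jog_arm([
  {"slide": [-1, 0, -25], "turn": [0, 0, 0], "claw": 0},
  {"slide": [0, 0, -20], "turn": [0, 0, 0], "claw": 0},
  {"slide": [0, 0, -14], "turn": [0, 0, 0], "claw": 0},
  {"slide": [0, 0, 0], "turn": [0, 0, 0], "claw": 0},
])

```text
t: 3.28
eef_pos: [550.1, -130.6, 55.2]
tcp_rot: [-3.14, 0.0, 1.243]
ft_force: [-0.7, -0.2, -1.0]
opening: 0.006
grip_force: 0.0
```

Call:
jog_arm([
  {"slide": [6, -1, 0], "turn": [0, 0, 0], "claw": 0},
  {"slide": [6, -1, 0], "turn": [0, 0, 0], "claw": 0},
  {"slide": [6, -1, 0], "turn": [0, 0, 0], "claw": 0},
  {"slide": [6, -1, 0], "turn": [0, 0, 0], "claw": 0},
  {"slide": [6, -1, 0], "turn": [0, 0, 0], "claw": 0},
])

```text
t: 3.9
eef_pos: [579.6, -135.6, 55.9]
tcp_rot: [-3.139, 0.001, 1.244]
ft_force: [-5.4, -2.0, -0.1]
opening: 0.004
grip_force: 2.8
```

Call:
jog_arm([
  {"slide": [6, -1, 0], "turn": [0, 0, 0], "claw": 0},
  {"slide": [6, -1, 0], "turn": [0, 0, 0], "claw": 0},
  {"slide": [4, -1, 0], "turn": [0, 0, 0], "claw": 0},
  {"slide": [0, 0, 0], "turn": [0, 0, 0], "claw": 0},
])

```text
t: 4.4
eef_pos: [597.2, -138.4, 55.7]
tcp_rot: [3.14, -0.0, 1.243]
ft_force: [1.0, -1.6, -0.1]
opening: 0.003
grip_force: 0.4
```

Run:
```python
from h import *
s=state();print(s["eef_pos"],s["ft_force"],s["moment"])
S=read_camera("side")
t=S["frame"][140:230,220:340]; cv2.imwrite("pics/s2.png",cv2.resize(t,None,fx=6,fy=6,interpolation=cv2.INTER_CUBIC))
```

```text
[ 597.2089948  -138.41333965   55.74337423] [ 0.9854866  -1.57254107 -0.06379045] [-0.20839719 -0.14692147  0.00969203]
```

View pics/s2.png

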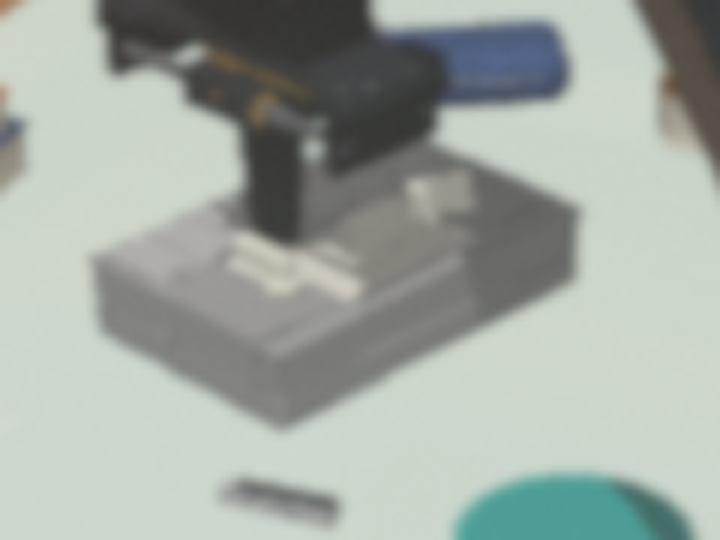

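Call:
jog_arm([
  {"slide": [1, 2, 0], "turn": [0, 0, 0], "claw": 0},
  {"slide": [0, 0, 0], "turn": [0, 0, 0], "claw": 0},
  {"slide": [-1, -3, 0], "turn": [0, 0, 0], "claw": 0},
  {"slide": [0, 0, 25], "turn": [0, 0, 0], "claw": 0},
  {"slide": [0, 0, 25], "turn": [0, 0, 0], "claw": 0},
])

```text
t: 5.08
eef_pos: [596.1, -139.2, 106.0]
tcp_rot: [-3.14, -0.0, 1.243]
ft_force: [0.5, 0.7, -0.4]
opening: 0.003
grip_force: 0.0
```

Call:
jog_arm([
  {"slide": [-24, -22, 0], "turn": [0, 0, 0], "claw": 0},
  {"slide": [-24, -22, 0], "turn": [0, 0, 0], "claw": 0},
  {"slide": [-23, -21, 0], "turn": [0, 0, 0], "claw": 0},
  {"slide": [0, 0, -25], "turn": [0, 0, 0], "claw": 0},
  {"slide": [0, 0, 0], "turn": [0, 0, 0], "claw": 0},
])

```text
t: 5.7
eef_pos: [524.5, -204.1, 79.7]
tcp_rot: [-3.139, -0.001, 1.243]
ft_force: [0.5, -0.9, -0.2]
opening: 0.005
grip_force: 0.0
```

Call:
jog_arm([
  {"slide": [0, 0, -15], "turn": [0, 0, 0], "claw": 0},
  {"slide": [0, 0, -10], "turn": [0, 0, 0], "claw": 0},
  {"slide": [0, 0, 0], "turn": [0, 0, 0], "claw": 0},
])

```text
t: 6.08
eef_pos: [525.3, -203.9, 54.9]
tcp_rot: [-3.14, -0.0, 1.244]
ft_force: [-0.2, -0.7, 0.1]
opening: 0.002
grip_force: 0.0
```

Call:
jog_arm([
  {"slide": [6, -2, 0], "turn": [0, 0, 0], "claw": 0},
  {"slide": [6, -2, 0], "turn": [0, 0, 0], "claw": 0},
  {"slide": [5, -3, 0], "turn": [0, 0, 0], "claw": 0},
  {"slide": [5, -3, 0], "turn": [0, 0, 0], "claw": 0},
  {"slide": [5, -3, 0], "turn": [0, 0, 0], "claw": 0},
])

```text
t: 6.7
eef_pos: [551.7, -216.1, 55.6]
tcp_rot: [-3.138, -0.001, 1.243]
ft_force: [-3.8, 5.9, -0.1]
opening: 0.005
grip_force: 2.5
```

Call:
jog_arm([
  {"slide": [5, -3, 0], "turn": [0, 0, 0], "claw": 0},
  {"slide": [5, -3, 0], "turn": [0, 0, 0], "claw": 0},
  {"slide": [4, -3, 0], "turn": [0, 0, 0], "claw": 0},
  {"slide": [0, 0, 0], "turn": [0, 0, 0], "claw": 0},
])

```text
t: 7.2
eef_pos: [567.3, -226.9, 55.8]
tcp_rot: [3.14, 0.0, 1.243]
ft_force: [1.9, 0.1, -0.1]
opening: 0.006
grip_force: 0.8
```

Call:
jog_arm([
  {"slide": [1, 4, 0], "turn": [0, 0, 0], "claw": 0},
  {"slide": [0, 0, 25], "turn": [0, 0, 0], "claw": 0},
  {"slide": [0, 0, 35], "turn": [0, 0, 0], "claw": 0},
  {"slide": [0, 50, 10], "turn": [0, 0, 0], "claw": 0},
  {"slide": [0, 50, 0], "turn": [0, 0, 0], "claw": 0},
])

```text
t: 7.82
eef_pos: [567.7, -121.6, 126.8]
tcp_rot: [3.139, 0.0, 1.242]
ft_force: [-0.1, 0.9, 0.1]
opening: 0.003
grip_force: 0.0
```

Call:
jog_arm([
  {"slide": [0, 50, 0], "turn": [0, 0, 0], "claw": 50},
  {"slide": [0, 50, 0], "turn": [0, 0, 0], "claw": 50},
  {"slide": [0, 50, 0], "turn": [0, 0, 0], "claw": 50},
  {"slide": [0, 0, 0], "turn": [0, 0, 0], "claw": 50},
])

```text
t: 8.32
eef_pos: [567.2, 30.6, 125.9]
tcp_rot: [3.141, -0.0, 1.247]
ft_force: [-0.5, -0.1, -0.5]
opening: 0.37
grip_force: 0.0
```

Run:
```python
from h import *
s=state();print(s["t"],s["eef_pos"],s["opening"])
S=read_camera("side");T=read_camera("top")
t=T["frame"][120:215,295:412]; t=cv2.resize(t,None,fx=6,fy=6,interpolation=cv2.INTER_CUBIC)
# overlay predicted frame outline, pivots, rib
p=np.array([561,-174,-.327]);c,s_=np.cos(p[2]),np.sin(p[2])
for l,z in [((x,y),45) for x in(-28,28) for y in(-45,45)]+[((0,61),64),((0,-61),64),((30,61),64),((30,-61),64)]+[((x,y),67) for x in(-6,6) for y in (-16,16)]:
    X=[p[0]+c*l[0]-s_*l[1],p[1]+s_*l[0]+c*l[1],z]; q=((proj(T,X)[0]-[295,120]+.5)*6).astype(int); cv2.circle(t,tuple(map(int,q)),2,(0,0,255),-1)
cv2.imwrite("pics/t3.png",t)
for n,c_ in(("side",S),("top",T)):
  for q in("panel_mid","nose_left","nose_right"):
    for d in look_for(q,n)[:2]: print(n,q,np.round(d["xy"]),round(d["conf"],2))
```

```text
8.325 [567.24542641  30.55958271 125.88992884] 0.37030964606470074
side panel_mid [287. 180.] 0.82
side nose_left [210. 210.] 0.56
side nose_left [274. 190.] 0.16
side nose_right [292. 167.] 0.49
top panel_mid [347. 176.] 0.79
top nose_left [330. 164.] 0.52
top nose_right [376. 179.] 0.66
```

View pics/t3.png

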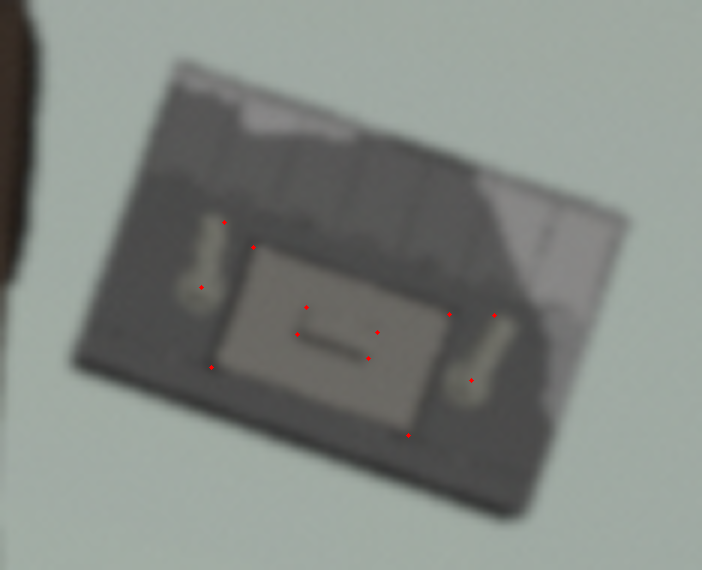

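Both buttons now lie beside the panel: the left at crop (198,290) to (215,215), the right at (468,385) to (508,320), each at about 95-100°. The overlay matches the panel to about 2 mm. I take the rib centre as (562.5,-175).

Call:
jog_arm([
  {"slide": [-1, -50, 0], "turn": [0, 0, 0], "claw": 50},
  {"slide": [-1, -50, 0], "turn": [0, 0, 0], "claw": 50},
  {"slide": [-1, -50, 0], "turn": [0, 0, 0], "claw": 50},
  {"slide": [-2, -40, 0], "turn": [0, 0, 0], "claw": 50},
  {"slide": [0, -15, -10], "turn": [0, 0, 0], "claw": 50},
])

```text
t: 9.35
eef_pos: [562.4, -179.8, 115.8]
tcp_rot: [3.14, 0.0, 1.24]
ft_force: [0.7, 0.0, -0.4]
opening: 0.503
grip_force: 0.0
```

Call:
jog_arm([
  {"slide": [0, 0, -30], "turn": [0, 0, 0], "claw": 50},
  {"slide": [0, 0, -22], "turn": [0, 0, 0], "claw": 50},
  {"slide": [0, 0, -10], "turn": [0, 0, 0], "claw": 50},
  {"slide": [0, 0, -5], "turn": [0, 0, 0], "claw": 50},
  {"slide": [0, 0, 0], "turn": [0, 0, 0], "claw": 50},
])

```text
t: 9.98
eef_pos: [562.7, -177.2, 48.9]
tcp_rot: [3.141, 0.0, 1.244]
ft_force: [-0.1, 0.1, -0.7]
opening: 0.498
grip_force: 0.0
```

Call:
jog_arm([
  {"slide": [0, 2, 0], "turn": [0, 0, 0], "claw": 10},
  {"slide": [0, 0, 0], "turn": [0, 0, 0], "claw": 10},
  {"slide": [0, 0, 0], "turn": [0, 0, 0], "claw": 5},
  {"slide": [0, 0, 0], "turn": [0, 0, 0], "claw": 0},
  {"slide": [0, 0, 0], "turn": [0, 0, 0], "claw": 0},
])

```text
t: 10.6
eef_pos: [562.6, -175.3, 48.8]
tcp_rot: [3.141, 0.0, 1.243]
ft_force: [-0.8, -0.5, 1.1]
opening: 0.128
grip_force: 30.0
```

Call:
jog_arm([
  {"slide": [0, 0, 0], "turn": [0, 0, 0], "claw": 0},
  {"slide": [0, 0, 0], "turn": [0, 0, 0], "claw": 0},
])

```text
t: 10.85
eef_pos: [562.6, -175.3, 48.8]
tcp_rot: [3.141, 0.0, 1.243]
ft_force: [-0.9, 0.9, 2.7]
opening: 0.125
grip_force: 30.0
```

Call:
jog_arm([
  {"slide": [0, 0, 5], "turn": [0, 0, 0], "claw": 0},
  {"slide": [0, 0, 8], "turn": [0, 0, 0], "claw": 0},
  {"slide": [0, 0, 15], "turn": [0, 0, 0], "claw": 0},
  {"slide": [0, 0, 20], "turn": [0, 0, 0], "claw": 0},
  {"slide": [0, 0, 20], "turn": [0, 0, 0], "claw": 0},
])

```text
t: 11.48
eef_pos: [562.6, -175.4, 118.3]
tcp_rot: [3.141, 0.0, 1.243]
ft_force: [0.1, 1.3, -0.9]
opening: 0.127
grip_force: 30.0
```

Call:
jog_arm([
  {"slide": [3, 20, 5], "turn": [0, 0, 0], "claw": 0},
  {"slide": [3, 35, 0], "turn": [0, 0, 0], "claw": 0},
  {"slide": [3, 45, 0], "turn": [0, 0, 0], "claw": 0},
  {"slide": [3, 45, 0], "turn": [0, 0, 0], "claw": 0},
  {"slide": [3, 45, 0], "turn": [0, 0, 0], "claw": 0},
])

```text
t: 12.1
eef_pos: [577.1, 17.2, 121.7]
tcp_rot: [-3.141, -0.0, 1.244]
ft_force: [0.4, -0.0, -1.2]
opening: 0.124
grip_force: 30.0
```

Call:
jog_arm([
  {"slide": [2, 45, 0], "turn": [0, 0, 0], "claw": 0},
  {"slide": [2, 45, 0], "turn": [0, 0, 0], "claw": 0},
  {"slide": [2, 40, -10], "turn": [0, 0, 0], "claw": 0},
  {"slide": [2, 35, -15], "turn": [0, 0, 0], "claw": 0},
  {"slide": [2, 25, -10], "turn": [0, 0, 0], "claw": 0},
])

```text
t: 12.72
eef_pos: [586.5, 207.2, 86.0]
tcp_rot: [-3.141, 0.0, 1.245]
ft_force: [0.2, -0.5, -1.0]
opening: 0.128
grip_force: 30.0
```

Call:
jog_arm([
  {"slide": [0, 5, -20], "turn": [0, 0, 0], "claw": 0},
  {"slide": [0, 0, 0], "turn": [0, 0, 0], "claw": 0},
  {"slide": [0, 0, 0], "turn": [0, 0, 0], "claw": 0},
])

```text
t: 13.1
eef_pos: [587.6, 209.0, 66.8]
tcp_rot: [-3.142, 0.0, 1.243]
ft_force: [0.1, -0.1, -0.9]
opening: 0.121
grip_force: 30.0
```

Run:
```python
from h import *
s=state();e=s["eef_pos"];print(s["t"],e,s["tcp_rot"],s["opening"],s["ft_force"])
S=read_camera("side"); q=proj(S,e)[0]; print(q)
a=(q-[70,50]).astype(int);print(a)
t=S["frame"][a[1]:a[1]+100,a[0]:a[0]+133]; cv2.imwrite("pics/s4.png",cv2.resize(t,None,fx=6,fy=6,interpolation=cv2.INTER_CUBIC))
```

```text
13.1 [587.55790854 209.0104493   66.79610233] [-3.14153254e+00  1.81624081e-04  1.24256071e+00] 0.12125181723315799 [ 0.06771842 -0.1259869  -0.94281366]
[200.02199803 238.32832544]
[130 188]
```

View pics/s4.png

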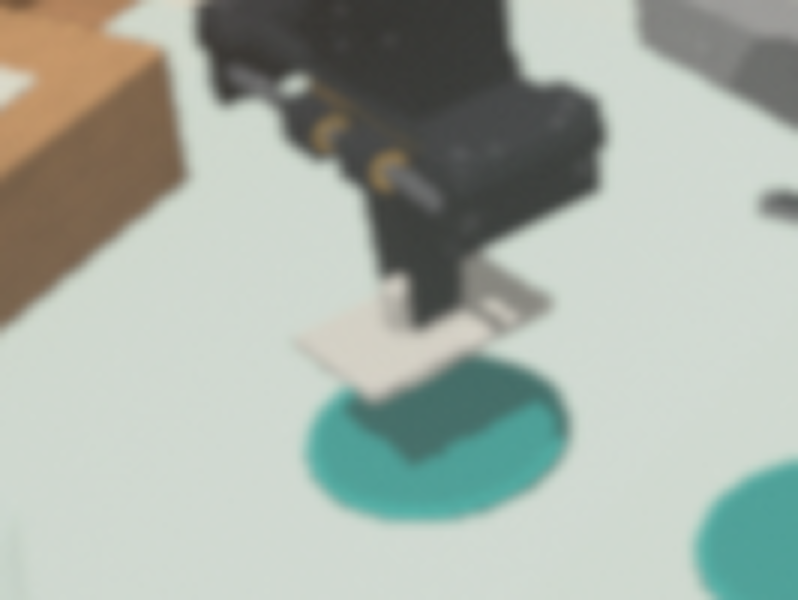

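The panel is held level: plate corners at crop (293,345), (373,402) and (552,300), above the coaster centred near (438,437). I check the relative offset in this one camera, so that its bias cancels.

Run:
```python
from h import *
S=read_camera("side")
f=lambda u:(np.array(u)+.5)/6-.5+[130,188]
P=[at_z(S,f(u),63) for u in((293,345),(373,402),(552,300))]
print(np.linalg.norm(P[0]-P[1]),np.linalg.norm(P[1]-P[2]),(P[0]+P[2])/2)
m=cv2.inRange(cv2.cvtColor(S["frame"],cv2.COLOR_BGR2HSV),(80,90,40),(100,255,255))
l=cv2.connectedComponents(m)[1]; ct=cv2.findContours((l==l[270,195]).astype(np.uint8),0,1)[0][0][:,0]
Q=np.array([at_z(S,q,5)[:2] for q in ct]); 
from scipy.optimize import least_squares
r=least_squares(lambda c:np.hypot(*(Q-c).T)-54,[587,210],loss="soft_l1"); print(r.x, np.median(abs(r.fun)))
```

```text
54.383834350960875 91.79970449756233 [583.38999485 214.8764567   63.        ]
[583.64597177 213.29844904] 3.2614781504778847
```

Call:
jog_arm([
  {"slide": [0, -1, -20], "turn": [0, 0, 0], "claw": 0},
  {"slide": [0, 0, -17], "turn": [0, 0, 0], "claw": 0},
  {"slide": [0, 0, -8], "turn": [0, 0, 0], "claw": 0},
  {"slide": [0, 0, -3], "turn": [0, 0, 0], "claw": 0},
  {"slide": [0, 0, 0], "turn": [0, 0, 0], "claw": 0},
])

```text
t: 13.82
eef_pos: [587.7, 208.7, 18.8]
tcp_rot: [3.141, -0.0, 1.243]
ft_force: [1.3, 0.2, -1.1]
opening: 0.124
grip_force: 30.0
```

Call:
jog_arm([
  {"slide": [0, 0, -2], "turn": [0, 0, 0], "claw": 0},
  {"slide": [0, 0, -1], "turn": [0, 0, 0], "claw": 0},
  {"slide": [0, 0, -1], "turn": [0, 0, 0], "claw": 0},
  {"slide": [0, 0, 0], "turn": [0, 0, 0], "claw": 0},
])

```text
t: 14.32
eef_pos: [587.6, 208.7, 14.8]
tcp_rot: [3.141, -0.0, 1.243]
ft_force: [-0.5, 0.4, 0.6]
opening: 0.118
grip_force: 30.0
```

Call:
jog_arm([
  {"slide": [0, 0, -0.5], "turn": [0, 0, 0], "claw": 0},
  {"slide": [0, 0, 0], "turn": [0, 0, 0], "claw": 0},
])

```text
t: 14.58
eef_pos: [587.6, 208.7, 14.8]
tcp_rot: [3.141, -0.0, 1.243]
ft_force: [-2.1, -0.3, 7.2]
opening: 0.125
grip_force: 30.0
```

Contact at 7 N, so the panel is resting. I release it and rise.

Call:
jog_arm([
  {"slide": [0, 0, 0], "turn": [0, 0, 0], "claw": 30},
  {"slide": [0, 0, 0], "turn": [0, 0, 0], "claw": 45},
  {"slide": [0, 0, 0], "turn": [0, 0, 0], "claw": 45},
  {"slide": [0, 0, 0], "turn": [0, 0, 0], "claw": 45},
])

```text
t: 15.08
eef_pos: [587.5, 208.7, 14.0]
tcp_rot: [-3.141, 0.0, 1.243]
ft_force: [-0.2, -0.5, 0.1]
opening: 0.435
grip_force: 0.0
```

Call:
jog_arm([
  {"slide": [0, 0, 8], "turn": [0, 0, 0], "claw": 45},
  {"slide": [0, 0, 20], "turn": [0, 0, 0], "claw": 45},
  {"slide": [0, 0, 40], "turn": [0, 0, 0], "claw": 45},
  {"slide": [0, 0, 50], "turn": [0, 0, 0], "claw": 45},
  {"slide": [0, 0, 50], "turn": [0, 0, 0], "claw": 45},
])

```text
t: 15.7
eef_pos: [587.3, 208.6, 184.3]
tcp_rot: [3.141, -0.0, 1.243]
ft_force: [0.3, -1.1, -0.1]
opening: 0.448
grip_force: 0.0
```

Call:
jog_arm([
  {"slide": [-20, -40, 0], "turn": [0, 0, 0], "claw": 45},
  {"slide": [-20, -50, 0], "turn": [0, 0, 0], "claw": 45},
  {"slide": [-20, -50, 0], "turn": [0, 0, 0], "claw": 45},
  {"slide": [0, -40, 0], "turn": [0, 0, 0], "claw": 45},
  {"slide": [0, 0, 0], "turn": [0, 0, 0], "claw": 45},
])

```text
t: 16.32
eef_pos: [527.5, 26.6, 182.9]
tcp_rot: [3.141, -0.0, 1.24]
ft_force: [-0.0, 0.5, -0.5]
opening: 0.451
grip_force: 0.0
```

Run:
```python
from h import *
s=state();print(s["t"],s["eef_pos"],s["ft_force"])
T=read_camera("top"); cv2.imwrite("pics/t5.png",cv2.resize(T["frame"][110:250,90:290],None,fx=4,fy=4,interpolation=cv2.INTER_CUBIC))
```

```text
16.325 [527.48600401  26.62537388 182.90882079] [-0.02777714  0.51497472 -0.5081395 ]
```

View pics/t5.png

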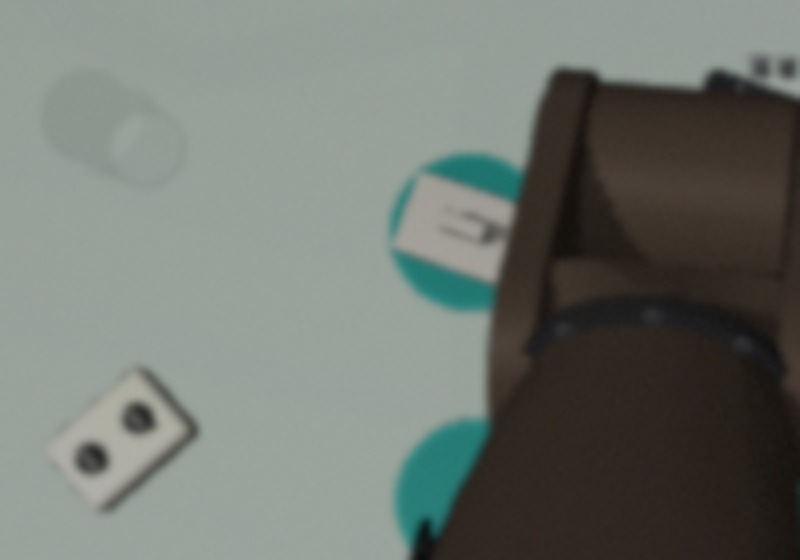

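The panel lies flat, rib up, with its plate centre at about crop (466,231) and the coaster centre at (467,231).

```bash
python3 -c "
from cell import *
print(job_done())"
```

```text
the job is handed in; nothing more can be done
None
```

The job is handed in: both buttons are turned aside, and the panel lies flat, rib up, centred to within a few mm on the farthest turquoise coaster; the judge's verdict was not shown.

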